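# Unlock the till drawer with its key

## Robot

A 6-joint arm with a two-finger parallel gripper is mounted at the origin on the work surface. World frame = base frame: x ahead of the robot, y to its left, z up, the work surface at z = 0. Lengths are in mm, angles in rad, forces in N, time in s.
With the tool pointing down it reaches from about 300 to 775 mm from the base axis. Payload 14.6 kg.
Tool frame: the origin (TCP) lies at the very end of the fingers, on their centre line; the grasp point (between the pads) lies 19 mm behind it; z points along the fingers, y is the line along which they close (so a half turn about z gives the same grasp; the last joint's range is limited). The gripper opens to 94 mm and grips with 3 to 60 N. Pads are 16 mm wide; open, the fingers measure 119 mm over their backs; the gripper's body (75 mm by 177 mm) begins 78 mm behind the grasp point.
Start: joints at [-1.255, 0.3, 1.521, -0, 1.321, -0.067], TCP at [205.428, -510.185, 205.446] pointing down, gripper open.
Joint ranges: [-3.03, 3.03], [-0.79, 2.21], [0.23, 2.52], [-1.04, 4.18], [0, 3.07], [-2.55, 2.55]. Speed limits (rad/s): [2.22, 2.22, 2.57, 3.14, 3.14, 3.14].

## Interface

Orientations are given as [roll, pitch, yaw] about the fixed x, y, z axes, in that order (R = Rz(yaw) Ry(pitch) Rx(roll)).
In Python, from cell import manip, camera, get_calibration gives the robot as it stands. The module is installed in compiled form; this text tells all that it offers.
- The arm moves only by the tool jog_arm, never from a script. Its argument "plan" is one flat list of numbers, 6 for each row, row after row: the shift along the world's x, y, z in m, then the turn, a rotation vector about the world's x, y, z in degrees. A call has 1 to 20 rows; each row is the pose to reach, as a shift and turn from the pose commanded when the call began; what a row does not reach only later rows make up. A row lasts 1/10 s, in which the tool goes at most 50 mm and 8.59 degrees, less where a joint would pass 70% of its speed; a pose out of reach is approached as far as the arm can. A call with a gripper value outside its range is refused whole. "claw" is the finger opening in m, from 0 to 0.094, set as the call begins (left out, the last holds). The fingers move at their own pace and stop on an object; "force" is the grip in N (left out, the last holds). Time passes only in rows, so rows that repeat a pose let the fingers close. It gives the time, the measured TCP pose, the force, the opening and the grip force at its end, in the units of the state.
- manip.read_state(): the state, without advancing time (a new reading comes with each control period).
- camera(name): name is "scene" or "top" or "wrist"; returns (picture, depth): 400x640x3 uint8, red, green, blue; 400x640 float32, mm along the optical axis (not along the pixel's ray), 0 where there is no reading.
- get_calibration(name): a dict with "fx", "fy", "cx", "cy" (pixels), "origin" and "attitude" of the camera in the world. Camera axes: x right, y down, z forward; pixel columns grow to the right and rows downward; lengths in mm; the calibration is good to about 2 mm. A picture is of the moment at which its call begins: read the wrist's pose just before it. get_calibration takes no time and is no camera call; for the wrist camera it gives the pose at the moment of the call.
- manip.sign_off(): hands the job in; it is judged then, once.
The state is a dict: "clock": time; "joints": joint angles; "qd": joint speeds; "effort": joint torques, N m; "eef_pos": TCP position; "eef_rot": TCP orientation; "wrist_force": force on the tool from outside, world axes, zero at the start; "moment": the same for the moment, N m; "finger_gap": finger opening in mm; "finger_force": force on a finger pad.
Only numpy, scipy, OpenCV 4.12 (cv2) and the standard library are available. Lean on these libraries where they do the work, as an engineer would, in place of code of your own. Each camera call takes 0.05 s, during which the arm holds its last target. There are 200 camera calls.

## Task

Take the flat-bladed till key (rectangular head) out of the wooden key stand, push it fully home into the lock on the till's deck, feeling gently for the angle of the keyway, and turn it clockwise until the sprung drawer is released and slides open by itself. Let go and leave the key in the lock; never force the lock, and leave the other key and the goods on the counter where they are.

Things in the scene. Friction and masses are not known exactly. Their poses are not given: they have to be found in the camera images.
- till_key_center (a point): centre of the head of the loose till key (40 g), which stands blade down in a slot of the key stand. Head: upright rectangular black plastic block 26 mm wide (its x), 10 mm thick (its y: grip across this), 42 mm tall, underside 21 mm below this point and resting on the stand's top. z up. Same after a half turn about z.
- till_key_tip (a point): centre of the tip of the till key's blade, 49 mm below the head's centre. Flat steel blade 14 mm wide (x), 4 mm thick (y), 28 mm long from tip to the head's underside; the lowest 2 mm taper to 12.5 x 3 mm.
- freezer_key_center (a point): the other key in the stand: round black head 36 mm across, 10 mm thick, thin round 6 mm shaft; this point is in its head, 49 mm above its tip. Not needed: leave it in its slot. Which slot holds which key varies.
- key_stand: fixed wooden block 50 (x) x 140 (y) x 45 mm high, origin at the centre of its underside; two loose slots at y = +40 and -40 mm, 32 mm deep, long sides along its x, about 3 mm of clearance.
- till: fixed grey till 280 mm deep (x), 300 mm wide (y), deck 110 mm above the counter, origin at the centre of its underside, drawer front towards its -x. On the deck: keypad on the +y half (116 mm high), display box (160 mm) and printer (132 mm) along the +x edge, lock near the front right. Contact forces on it may add up to 45 N.
- lock_mouth (a point): the lock's axis at its face, 122 mm above the counter, at x = -40, y = -80 mm in the till; axes as the till's. Dark bezel 48 mm across around a 24 mm square steel plug with the keyway, a slot 16 x 5.6 mm on the axis, edges bevelled 1 mm. Keyway angle NOT measured: long side 11 to 69 degrees counter-clockwise (from above) of this x axis; feel or look for it. The blade enters within about 6 degrees of it, else rests on the face.
- lock_seat (a point): 28 mm below lock_mouth on the same axis: where the blade's tip is when the key is home, the head's underside stopped on the lock's face. A spring pin resists the last 8 mm (2 to 5 N). The plug turns only with the key within about 1 mm of home; once turned 0.3 rad the pin is caught and may lift a released key up to 1.5 mm.
- lock_plug (a joint): turn of the lock's plug from its locked position, rad, growing clockwise seen from above; stop at 1.45. It lifts a hidden bolt, clear at about 1.0 rad; turning takes about 0.1 N m; twisting with over about 0.25 N m is too much for the lock.
- till_drawer (a joint): how far the till drawer has come out, m; 0 shut (under 1 mm of play), 0.07 fully out. When the bolt is clear a spring pushes it out by itself towards the till's -x.
- honey_jar_mid (a point): loose amber glass jar with white lid, 60 mm across, 85 mm tall: stands by, not to be disturbed; this point is on its upright axis part-way up
- pickle_jar_mid (a point): loose green glass jar with white lid, 72 mm across, 110 mm tall: stands by, not to be disturbed; this point is on its upright axis part-way up
- date_tub_mid (a point): loose reddish-brown sealed tub, 130 x 100 x 45 mm: stands by, not to be disturbed; this point is on its upright axis part-way up
- tea_cup_mid (a point): loose white ceramic cup, 68 mm across, 75 mm tall: stands by, not to be disturbed; this point is on its upright axis part-way up
- spoon_mid (a point): loose spoon lying flat: not to be disturbed; this point is midway along it, on the counter
- nut_bowl_mid (a point): loose blue ceramic bowl, 120 mm across, 50 mm tall: stands by, not to be disturbed; this point is on its upright axis part-way up
There are look-alikes about, which are no part of the job. Leave any blue or pink look-alike of the part that bears till_key_center alone.

How it is judged:
By the outcome, as a careful person would: the job done as asked, in the order asked, and still so for the second after the job is handed in, with the robot touching nothing.
It also fails if it takes over 72 s, if anything falls off the work surface, if the arm or the gripper's body presses on something with over 40 N, if the wrist force passes 120 N, or if a joint passes its speed limit or range.

## Working session

There is one attempt and no reset: what is moved stays moved. The work goes in short steps, Python scripts to look and compute and a tool call to move; the robot and the scene stay as the last step left them, time stands still between calls to the robot, and variables do not carry over. Pictures are saved under pics/ and viewed, at most 10 in all, crops included, and the job is handed in when it is done.

Besides the shell and the picture viewer there is one more tool, called after "Emit:" as name(argument=value, ...) on one line, values as JSON. jog_arm: Moves the arm, as the interface text tells. Its arguments: {"type":"object","properties":{"plan":{"type":"array"},"claw":{"type":"number"},"force":{"type":"number"}},"required":["plan"]}

```bash
mkdir -p pics; cat > h.py <<'E'
import numpy as np, cv2
from cell import manip, camera, get_calibration
def snap(n,f):
    k=get_calibration(n); p,d=camera(n)
    cv2.imwrite(f'pics/{f}.png',p[:,:,::-1]); np.savez(f'{f}.npz',p=p,d=d,k=np.array([k],dtype=object)); return p,d,k
def load(f):
    z=np.load(f'{f}.npz',allow_pickle=True); return z['p'],z['d'],z['k'][0]
def R(k):
    a=np.array(k['attitude'],float)
    if a.shape==(3,3): return a
    from scipy.spatial.transform import Rotation as Q
    return Q.from_euler('xyz',a).as_matrix() if a.size==3 else Q.from_quat(a).as_matrix()
def pt(f,u,v,z=None):
    p,d,k=load(f); r=np.array([(u-k['cx'])/k['fx'],(v-k['cy'])/k['fy'],1.])
    w=R(k)@r; o=np.array(k['origin'])
    return o+w*(d[int(v),int(u)] if z is None else (z-o[2])/w[2])
E
python3 - <<'E'
from h import *
for n in ('top','scene'):
    p,d,k=snap(n,n+'0'); print(k)
print(manip.read_state())
E
```

```text
{'fx': 417.5758980116919, 'fy': 417.5758980116919, 'cx': 322.94884836787014, 'cy': 200.33210640913126, 'origin': array([ 468.51217686, -126.73309796, 1091.76062423]), 'attitude': array([-3.07432561, -0.02063539, -1.59866745])}
{'fx': 444.66933086698026, 'fy': 444.66933086698026, 'cx': 314.1677040953107, 'cy': 200.47617433263036, 'origin': array([1109.48347818, -567.73226906,  662.5350739 ]), 'attitude': array([-2.26329765,  0.00931831,  0.9267392 ])}
{'clock': 0.1, 'joints': array([-1.25459286e+00,  3.00397841e-01,  1.52150184e+00, -2.80025062e-05,
        1.32068250e+00, -6.66306064e-02]), 'qd': array([-0.00019312, -0.00042424, -0.00064879,  0.00126946, -0.00141871,
       -0.00038101]), 'effort': array([ 2.67878619e-03, -5.32636106e+01, -3.53278828e+01,  7.10420567e-02,
        2.34979566e-02, -6.90678098e-05]), 'eef_pos': array([ 205.35787891, -509.98169338,  204.96003161]), 'eef_rot': array([-3.14060351e+00, -3.88200887e-05,  3.82840996e-01]), 'wrist_force': array([ 0.75391897,  0.73784215, -0.2957602 ]), 'moment': array([-0.00663607, -0.02093547,  0.00607117]), 'finger_force': 0.0, 'finger_gap': 93.55896218234166}
```

View pics/top0.png

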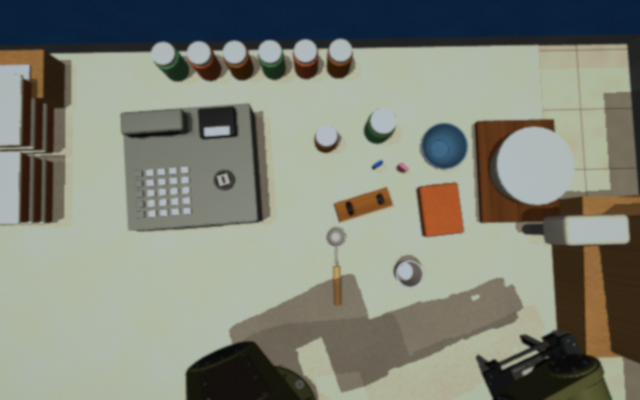

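View pics/scene0.png

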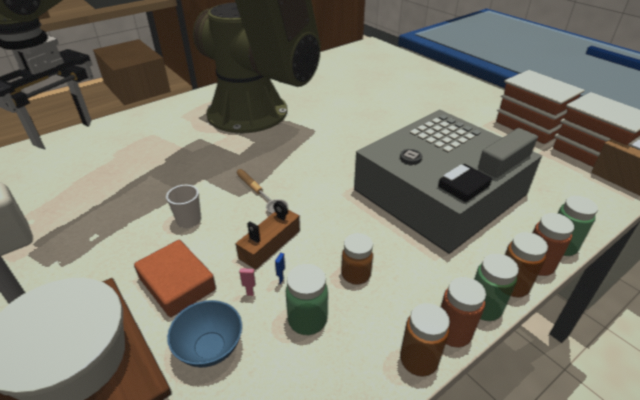

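The top view shows the till at (192,167) with its lock at (224,179), and the key stand at (363,204) with heads at (350,209) and (378,199). In the scene view the heads are at (253,231) and (280,210). I'll enlarge these areas.

```bash
python3 - <<'E'
from h import *
t=load('top0')[0][:,:,::-1]; s=load('scene0')[0][:,:,::-1]
r=lambda a:cv2.resize(a,(400,300),interpolation=cv2.INTER_CUBIC)
cv2.imwrite('pics/c1.png',np.vstack([np.hstack([r(t[180:225,335:395]),r(t[157:202,194:254])]),np.hstack([r(s[190:265,230:330]),r(s[137:174,386:436])])]))
for u,v,z in [(350,209,87),(378,199,87),(363,204,45),(224,179,122),(129,230,110),(259.5,219,110),(250,104,110),(326,132,85),(379,118,110),(408,270,75),(441,209,45)]: print(u,v,pt('top0',u,v,z).round(1), pt('top0',u,v).round(1))
E
```

```text
350 209 [ 512.9 -214.    87. ] [ 512.9 -214.    86.9]
378 199 [ 535.3 -282.6   87. ] [ 535.6 -283.2   83.1]
363 204 [ 526.5 -250.8   45. ] [ 526.5 -250.7   45.8]
224 179 [589.1  80.1 122. ] [588.9  79.7 123.5]
129 230 [476.9 303.7 110. ] [476.9 303.7 110. ]
259.5 219 [494.2   1.  110. ] [495.5   7.2  62. ]
250 104 [768.9  18.7 110. ] [802.   34.7   2. ]
326 132 [ 702.9 -161.5   85. ] [ 701.9 -161.4   89. ]
379 118 [ 728.1 -288.6  110. ] [ 727.  -287.9  114.3]
408 270 [ 361.8 -351.    75. ] [ 354.2 -366.9    3.2]
441 209 [ 508.6 -447.6   45. ] [ 508.7 -448.2   43. ]
```

View pics/c1.png

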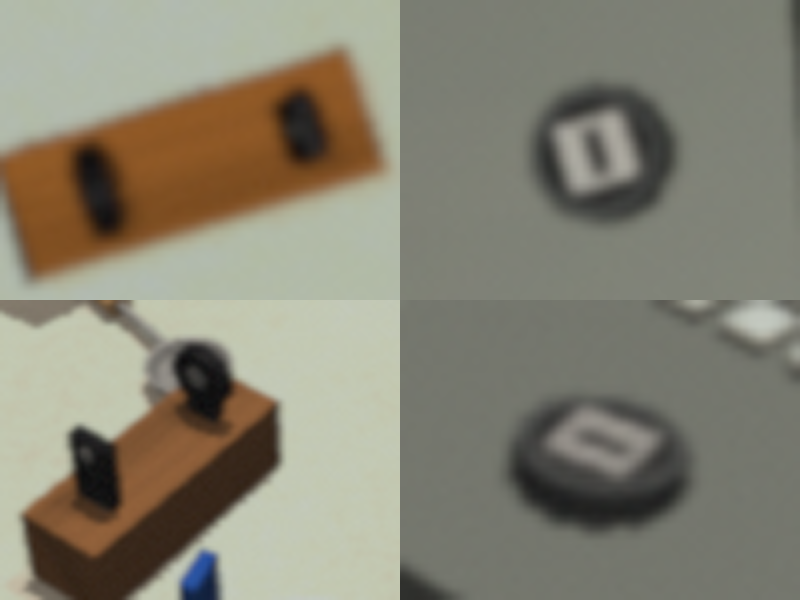

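The rectangular till key is the right-hand head at top-view (378,199), about (535,-283). The keyway slants about 16° in the world frame. I'll move above the key and take a wrist view.

Emit:
jog_arm(plan=[0.04,0.03,0,0,0,0,0.08,0.057,0,0,0,-1,0.12,0.085,0,0,0,-2,0.16,0.11,0,0,0,-3,0.2,0.14,0,0,0,-4,0.24,0.17,0,0,0,-4,0.28,0.195,0,0,0,-4,0.31,0.215,0,0,0,-4,0.33,0.227,0,0,0,-4,0.33,0.227,0,0,0,-4,0.33,0.227,0,0,0,-4,0.33,0.227,0,0,0,-4,0.33,0.227,0,0,0,-4], claw=0.04, force=25)

```text
clock: 1.4
eef_pos: [534.7, -283.9, 205.6]
eef_rot: [3.142, 0.0, 0.312]
wrist_force: [-0.4, -0.0, 0.1]
finger_gap: 40.2
finger_force: 0.0
```

```bash
python3 - <<'E'
from h import *
s=manip.read_state(); print(s['eef_pos'],s['eef_rot'],s['clock'],s['wrist_force'])
p,d,k=snap('wrist','w1'); print(k)
E
```

```text
[ 534.67055457 -283.9401263   205.59675415] [3.14152883e+00 8.97749824e-06 3.11681489e-01] 1.4 [-0.35211908 -0.02873915  0.05638734]
{'fx': 321.20362477538265, 'fy': 321.20362477538265, 'cx': 314.735187678436, 'cy': 200.4534003161143, 'origin': array([ 613.40773745, -258.82869236,  384.58746346]), 'attitude': array([ 2.85625267e+00,  1.09102498e-03, -1.25925957e+00])}
```

View pics/w1.png

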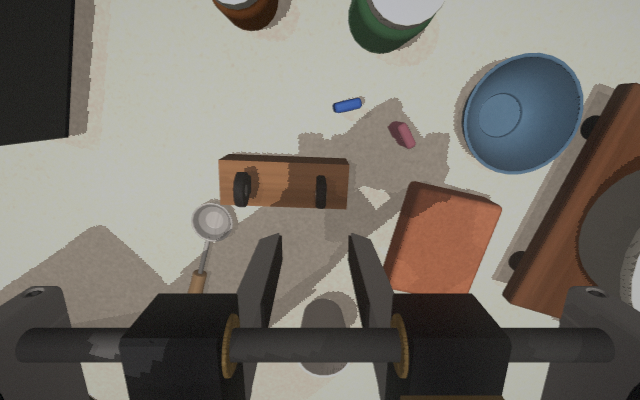

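The wrist view shows the stand with corners near (220,157) to (347,209), and the till key's head at (320,191).

```bash
cat >> h.py <<'E'
def cloud(f):
    p,d,k=load(f); v,u=np.mgrid[0:400,0:640]
    r=np.stack([(u-k['cx'])/k['fx'],(v-k['cy'])/k['fy'],np.ones(u.shape)],-1)*d[...,None]
    return r@R(k).T+np.array(k['origin'])
def rect(q):
    c,s,a=cv2.minAreaRect(q[:,:2].astype(np.float32)); return np.round(c,1),np.round(s,1),round(a,2),len(q),q[:,2].mean().round(1)
E
python3 - <<'E'
from h import *
for f,(u0,u1,v0,v1) in {'w1':(212,352,145,215),'top0':(330,396,183,225)}.items():
    c=cloud(f)[v0:v1,u0:u1].reshape(-1,3)
    print(f,'stand',rect(c[abs(c[:,2]-45)<4]))
    h=c[c[:,2]>80]
    for s in (h[h[:,1]>-250],h[h[:,1]<-250]): print(rect(s), s[:,:2].mean(0).round(1), s[:,2].max())
c=cloud('top0'); q=c[100:235,115:265].reshape(-1,3)
print('till',rect(q[(abs(q[:,2]-110)<3)]))
q=c[165:195,208:240].reshape(-1,3); q=q[(abs(q[:,2]-122)<4)]; print('lock',rect(q),q.mean(0))
E
```

```text
w1 stand (array([ 524.9, -250.7]), array([ 50.6, 140.2]), 15.73, 4962, np.float64(44.8))
(array([ 514.2, -212.7]), array([29.5, 10.2]), 15.78, 313, np.float64(85.0)) [ 515.5 -212.7] 89.13943268483632
(array([ 569.6, -278.5]), array([95.5, 10.7]), 17.8, 306, np.float64(122.0)) [ 546.  -285.3] 384.5874634584158
top0 stand (array([ 526. , -250.3]), array([ 49.9, 140.3]), 15.72, 913, np.float64(45.1))
(array([ 499.4, -169.3]), array([ 30.1, 100.7]), 19.37, 63, np.float64(277.2)) [ 505.8 -195.6] 1091.7606242291417
(array([ 536. , -288.7]), array([23.8, 10.8]), 17.75, 44, np.float64(86.1)) [ 536.  -288.6] 91.5303525584061
till (array([624.2, 165.7]), array([280.5, 301.3]), 3.03, 9619, np.float64(110.3))
lock (array([588. ,  82.9]), array([46.3, 44.9]), 87.92, 246, np.float64(121.7)) [588.0391348   83.30488455 121.69663463]
```

Emit:
jog_arm(plan=[0.0016,-0.0049,0,0,0,-2.1,0.0016,-0.0049,-0.04,0,0,-2.1,0.0016,-0.0049,-0.08,0,0,-2.1,0.0016,-0.0049,-0.11,0,0,-2.1,0.0016,-0.0049,-0.13,0,0,-2.1,0.0016,-0.0049,-0.145,0,0,-2.1,0.0016,-0.0049,-0.1556,0,0,-2.1,0.0016,-0.0049,-0.1556,0,0,-2.1,0.0016,-0.0049,-0.1556,0,0,-2.1])

```text
clock: 2.35
eef_pos: [537.4, -288.4, 50.7]
eef_rot: [3.141, -0.001, 0.276]
wrist_force: [0.5, 0.3, -0.1]
finger_gap: 40.1
finger_force: 0.0
```

Emit:
jog_arm(plan=[0,0,0,0,0,0,0,0,0,0,0,0,0,0,0,0,0,0,0,0,0,0,0,0,0,0,0,0,0,0,0,0,0,0,0,0,0,0,0,0,0,0,0,0,0,0,0,0], claw=0.0, force=25)

```text
clock: 3.15
eef_pos: [537.1, -288.1, 50.1]
eef_rot: [3.141, -0.0, 0.276]
wrist_force: [-0.7, -0.2, 3.9]
finger_gap: 9.8
finger_force: 25.0
```

Emit:
jog_arm(plan=[0,0,0.01,0,0,0,0,0,0.025,0,0,0,0,0,0.045,0,0,0,0,0,0.07,0,0,0,0,0,0.1,0,0,0,0,0,0.13,0,0,0,0,0,0.15,0,0,0,0,0,0.16,0,0,0,0,0,0.16,0,0,0,0,0,0.16,0,0,0,0,0,0.16,0,0,0,0,0,0.16,0,0,0])

```text
clock: 4.35
eef_pos: [536.8, -287.9, 208.8]
eef_rot: [-3.14, 0.001, 0.276]
wrist_force: [-0.6, 0.2, -0.1]
finger_gap: 9.8
finger_force: 25.0
```

```bash
python3 - <<'E'
from h import *
s=manip.read_state(); print(s['eef_pos'],s['eef_rot'],s['wrist_force'],s['moment'])
p,d,k=snap('wrist','w2'); p,d,k=snap('scene','s2')
w=cv2.imread('pics/w2.png'); s=cv2.imread('pics/s2.png')
cv2.imwrite('pics/c2.png',np.vstack([cv2.resize(w[180:330,220:420],(800,300)) if 0 else cv2.resize(w[220:320,240:400],(480,300),interpolation=2), cv2.resize(s[90:190,180:340],(480,300),interpolation=2)]))
E
```

```text
[ 536.77454768 -287.92917287  208.82443392] [-3.14034428e+00  1.11013847e-03  2.76299552e-01] [-0.63324029  0.23017244 -0.07870708] [ 0.02703311 -0.02423182  0.03210804]
```

View pics/c2.png

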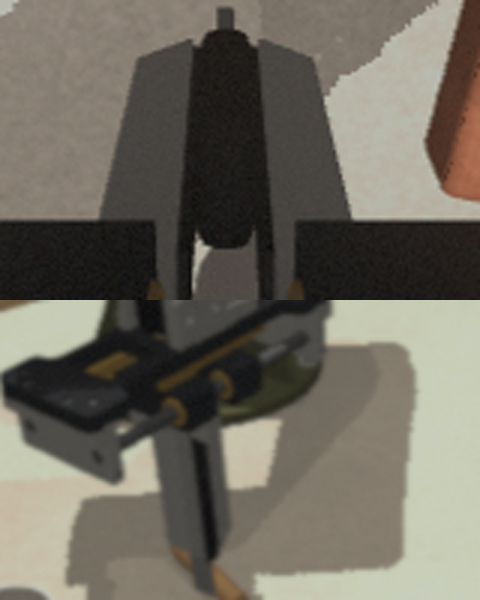

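```bash
python3 - <<'E'
from h import *
t=np.array([536.77,-287.93,208.82]); y=.2763
for u,v,dz in [(315,222.5,-33),(315,230,-5),(314.5,302,36.9)]:
    q=pt('w2',u,v,t[2]+dz)-t; print(np.cos(y)*q[0]+np.sin(y)*q[1], -np.sin(y)*q[0]+np.cos(y)*q[1])
# keyway in top0 : dark in plug
p,d,k=load('top0'); g=cv2.resize(p[168:190,213:236].mean(2),None,fx=20,fy=20,interpolation=cv2.INTER_CUBIC)
E
```

```text
4.300686346026122 -0.1008023349042837
9.7852175356786 -0.14645784675324558
-12.778074619542089 0.035437942747240214
```

Emit:
jog_arm(plan=[0.004,0.03,0,0,0,0,0.01,0.07,0,0,0,0,0.016,0.115,0,0,0,0,0.022,0.16,0,0,0,0,0.029,0.205,0,0,0,0,0.035,0.25,0,0,0,0,0.042,0.295,0,0,0,0,0.047,0.335,0,0,0,0,0.051,0.36,0,0,0,0,0.0526,0.372,0,0,0,0,0.0526,0.372,0,0,0,0,0.0526,0.372,0,0,0,0,0.0526,0.372,0,0,0,0,0.0526,0.372,0,0,0,0,0.0526,0.372,0,0,0,0])

```text
clock: 5.95
eef_pos: [589.7, 83.2, 209.9]
eef_rot: [3.142, -0.0, 0.275]
wrist_force: [-0.4, -0.0, -0.8]
finger_gap: 9.7
finger_force: 25.0
```

```bash
python3 - <<'E'
from h import *
s=manip.read_state(); print(s['eef_pos'],s['eef_rot'],s['wrist_force'],s['moment'])
p,d,k=snap('wrist','w3'); w=cv2.imread('pics/w3.png')
cv2.imwrite('pics/c3.png',cv2.resize(w[160:260,250:380],(780,600),interpolation=2))
E
```

```text
[589.65482842  83.17153476 209.9214629 ] [ 3.14151307e+00 -7.80737306e-05  2.75349788e-01] [-0.44192592 -0.02304649 -0.82479226] [0.01117828 0.0214475  0.01343146]
```

View pics/c3.png

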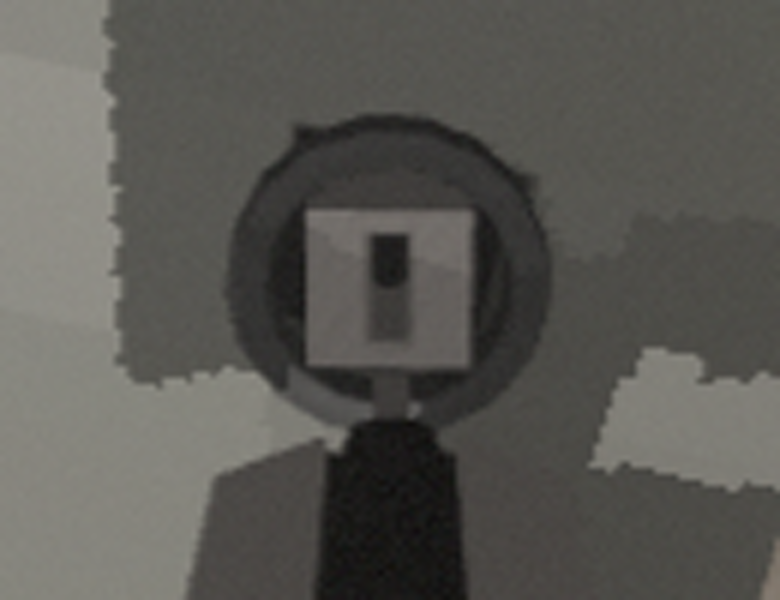

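The keyway shows upright in the crop with its centre at (389,288). It is parallel to the blade, whose tip is at (392,371).

```bash
python3 - <<'E'
from h import *
t=np.array([589.65,83.17,209.92]); y=.2753
f=lambda u,v,z:(lambda q:np.array([np.cos(y)*q[0]+np.sin(y)*q[1], -np.sin(y)*q[0]+np.cos(y)*q[1]]))(pt('w3',u,v,z)-t)
C=lambda a,b:(250+a/6-.4,160+b/6-.4)
print('slot',f(*C(389,288),122),'ends',f(*C(390,233),122),f(*C(390,342),122),'plug',f(*C(388.5,287.5),122),pt('w3',*C(389,288),122))
for z in(-33,-31): print('tip',f(*C(392,371),t[2]+z))
print('headbottomfront',f(*C(392,418),t[2]-5))
print('edges',[f(*C(a,b),122) for a,b in[(305,208),(305,367),(470,208),(472,367)]])
E
```

```text
slot [-2.13156658  0.36024854] ends [6.18053268 0.21321139] [-10.42985426   0.21670724] plug [-2.05539128  0.43285977] [587.50077196  82.93724711 122.        ]
tip [ 5.13530721 -0.10539825]
tip [ 5.86651491 -0.10644481]
headbottomfront [10.2692373  -0.12046649]
edges [array([ 9.91031866, 12.41301526]), array([-14.32278205,  12.71892274]), array([  9.91552869, -11.26931534]), array([-14.31482588, -11.841375  ])]
```

Emit:
jog_arm(plan=[-0.001,0.0002,-0.015,0,0,0,-0.001,0.0002,-0.03,0,0,0,-0.001,0.0002,-0.042,0,0,0,-0.001,0.0002,-0.05,0,0,0,-0.001,0.0002,-0.05,0,0,0,-0.001,0.0002,-0.05,0,0,0,-0.001,0.0002,-0.05,0,0,0,-0.001,0.0002,-0.05,0,0,0])

```text
clock: 6.8
eef_pos: [588.8, 84.1, 160.4]
eef_rot: [3.141, -0.001, 0.276]
wrist_force: [-0.2, 0.2, -0.5]
finger_gap: 10.0
finger_force: 25.0
```

Emit:
jog_arm(plan=[0,0,-0.001,0,0,0,0,0,-0.002,0,0,0,0,0,-0.003,0,0,0,0,0,-0.004,0,0,0,0,0,-0.005,0,0,0,0,0,-0.006,0,0,0,0,0,-0.006,0,0,0,0,0,-0.006,0,0,0])

```text
clock: 7.6
eef_pos: [588.6, 84.1, 153.8]
eef_rot: [-3.142, 0.0, 0.276]
wrist_force: [0.2, -0.1, -0.5]
finger_gap: 9.7
finger_force: 25.0
```

Emit:
jog_arm(plan=[0,0,-0.001,0,0,0,0,0,-0.002,0,0,0,0,0,-0.003,0,0,0,0,0,-0.003,0,0,0,0,0,-0.003,0,0,0])

```text
clock: 8.1
eef_pos: [588.6, 84.1, 150.8]
eef_rot: [3.142, 0.0, 0.276]
wrist_force: [-0.8, -0.5, -1.1]
finger_gap: 9.8
finger_force: 25.0
```

Emit:
jog_arm(plan=[0,0,-0.001,0,0,0,0,0,-0.002,0,0,0,0,0,-0.003,0,0,0,0,0,-0.004,0,0,0,0,0,-0.005,0,0,0,0,0,-0.006,0,0,0,0,0,-0.006,0,0,0])

```text
clock: 8.8
eef_pos: [588.6, 84.1, 144.6]
eef_rot: [3.142, 0.0, 0.276]
wrist_force: [0.5, -1.0, -1.6]
finger_gap: 9.7
finger_force: 25.0
```

Emit:
jog_arm(plan=[0,0,-0.002,0,0,0,0,0,-0.004,0,0,0,0,0,-0.006,0,0,0,0,0,-0.008,0,0,0,0,0,-0.01,0,0,0,0,0,-0.011,0,0,0,0,0,-0.011,0,0,0,0,0,-0.011,0,0,0])

```text
clock: 9.6
eef_pos: [588.6, 84.1, 133.9]
eef_rot: [3.142, -0.0, 0.276]
wrist_force: [0.2, -1.5, 1.5]
finger_gap: 10.0
finger_force: 25.0
```

Emit:
jog_arm(plan=[0,-0.0003,-0.001,0,0,0,0,-0.0003,-0.002,0,0,0,0,-0.0003,-0.003,0,0,0,0,-0.0003,-0.004,0,0,0,0,-0.0003,-0.005,0,0,0,0,-0.0003,-0.005,0,0,0,0,-0.0003,-0.005,0,0,0])

```text
clock: 10.3
eef_pos: [588.7, 83.8, 128.8]
eef_rot: [3.142, -0.0, 0.276]
wrist_force: [0.9, -0.1, 3.4]
finger_gap: 9.8
finger_force: 25.0
```

Emit:
jog_arm(plan=[0,0,-0.0005,0,0,0,0,0,-0.001,0,0,0,0,0,-0.0015,0,0,0,0,0,-0.002,0,0,0,0,0,-0.002,0,0,0,0,0,-0.002,0,0,0])

```text
clock: 10.9
eef_pos: [588.7, 83.8, 127.0]
eef_rot: [3.142, -0.0, 0.276]
wrist_force: [0.4, -0.7, 5.0]
finger_gap: 9.7
finger_force: 25.0
```

Emit:
jog_arm(plan=[0,0,-0.0005,0,0,0,0,0,-0.001,0,0,0,0,0,-0.001,0,0,0,0,0,-0.001,0,0,0])

```text
clock: 11.3
eef_pos: [588.8, 83.8, 126.9]
eef_rot: [3.141, -0.001, 0.276]
wrist_force: [-2.4, -0.7, 13.2]
finger_gap: 9.8
finger_force: 25.0
```

```bash
python3 - <<'E'
from h import *
s=manip.read_state(); print(s['joints'],s['eef_pos'],s['moment'],s['wrist_force'])
E
```

```text
[7.98502619e-02 4.69586156e-01 1.47624238e+00 3.05118530e-06
 1.19472607e+00 1.37430854e+00] [588.84280977  83.83720396 126.87023704] [-0.10138295  0.7066557  -0.04746703] [-2.39595252 -0.73468075 13.24194371]
```

Emit:
jog_arm(plan=[0,0,0,0,0,-2,0,-0.0001,0,0,0,-4,0,-0.0001,0,0,0,-6,0,-0.0001,0,0,0,-8,0,-0.0002,0,0,0,-10,0,-0.0002,0,0,0,-12,0,-0.0002,0,0,0,-12])

```text
clock: 12.0
eef_pos: [589.1, 83.0, 126.9]
eef_rot: [3.141, -0.002, 0.066]
wrist_force: [-1.6, -3.6, 11.4]
finger_gap: 9.6
finger_force: 25.0
```

```bash
python3 - <<'E'
from h import *
s=manip.read_state(); print(s['joints'],s['eef_rot'],s['eef_pos'],s['moment'],s['wrist_force'])
E
```

```text
[ 7.89705044e-02  4.69604189e-01  1.47617174e+00 -1.13815726e-03
  1.19425059e+00  1.58457187e+00] [ 3.14055525e+00 -1.58034504e-03  6.56134665e-02] [589.09891923  83.04547034 126.88823065] [-0.82947877  0.38243079  0.03876865] [-1.5830997  -3.62943698 11.41477498]
```

Emit:
jog_arm(plan=[0,-0.0003,0,0,0,-2,0,-0.0004,0,0,0,-4,0,-0.0005,0,0,0,-6,0,-0.0006,0,0,0,-8,0,-0.0007,0,0,0,-10,0,-0.0007,0,0,0,-12,0,-0.0007,0,0,0,-12])

```text
clock: 12.7
eef_pos: [589.1, 82.5, 126.9]
eef_rot: [3.141, -0.002, -0.144]
wrist_force: [-2.5, -3.2, 12.7]
finger_gap: 10.1
finger_force: 25.0
```

```bash
python3 - <<'E'
from h import *
s=manip.read_state(); print(s['joints'],s['eef_rot'],s['eef_pos'],s['moment'],s['wrist_force'])
E
```

```text
[ 7.79175219e-02  4.69432963e-01  1.47647574e+00 -7.99188032e-04
  1.19412180e+00  1.79285474e+00] [ 3.14121132e+00 -1.68746888e-03 -1.43847189e-01] [589.08698392  82.50295959 126.86772225] [-0.64790032  0.35290674  0.05894601] [-2.51674259 -3.23841213 12.66420245]
```

Emit:
jog_arm(plan=[0,-0.0002,0,0,0,-2,0,-0.0003,0,0,0,-4,-0.0001,-0.0004,0,0,0,-6,-0.0001,-0.0005,0,0,0,-8,-0.0002,-0.0006,0,0,0,-10,-0.0002,-0.0006,0,0,0,-12,-0.0003,-0.0007,0,0,0,-14,-0.0003,-0.0007,0,0,0,-16,-0.0004,-0.0008,0,0,0,-18,-0.0004,-0.0008,0,0,0,-20,-0.0004,-0.0008,0,0,0,-20])

```text
clock: 13.8
eef_pos: [588.8, 81.8, 126.9]
eef_rot: [-3.141, -0.002, -0.493]
wrist_force: [-1.1, -2.7, 11.3]
finger_gap: 9.7
finger_force: 25.0
```

```bash
python3 - <<'E'
from h import *
s=manip.read_state(); print(s['joints'],s['eef_rot'],s['eef_pos'],s['moment'],s['wrist_force'])
E
```

```text
[ 7.66695899e-02  4.68390652e-01  1.47796903e+00 -7.03930525e-04
  1.19334225e+00  2.14063019e+00] [-3.14112406e+00 -1.94519672e-03 -4.92905914e-01] [588.79215646  81.76133044 126.88667042] [-0.47404969  0.16862873  0.04455648] [-1.05793927 -2.70948699 11.30317252]
```

Emit:
jog_arm(plan=[0,-0.0001,0,0,0,-2,-0.0001,-0.0001,0,0,0,-4,-0.0001,-0.0002,0,0,0,-6,-0.0002,-0.0002,0,0,0,-8,-0.0002,-0.0003,0,0,0,-10,-0.0003,-0.0003,0,0,0,-12,-0.0003,-0.0004,0,0,0,-14,-0.0004,-0.0004,0,0,0,-16,-0.0004,-0.0005,0,0,0,-18,-0.0005,-0.0005,0,0,0,-20,-0.0005,-0.0005,0,0,0,-20,-0.0005,-0.0005,0,0,0,-20])

```text
clock: 15.0
eef_pos: [588.3, 81.2, 126.9]
eef_rot: [-3.141, -0.002, -0.841]
wrist_force: [-0.3, -3.6, 10.6]
finger_gap: 9.6
finger_force: 25.0
```

```bash
python3 - <<'E'
from h import *
s=manip.read_state(); print(s['joints'],s['eef_rot'],s['eef_pos'],s['moment'],s['wrist_force'])
snap('top','t4'); a=cv2.imread('pics/top0.png'); b=cv2.imread('pics/t4.png')
cv2.imwrite('pics/c4.png',cv2.resize(b[80:330,90:440],(700,500)))
c=cloud('t4'); q=c[100:330,115:275].reshape(-1,3)
for lo,hi in((107,113),(15,105)):
    m=q[(q[:,2]>lo)&(q[:,2]<hi)]; print(lo,rect(m),m[:,0].min())
E
```

```text
[ 7.58205593e-02  4.67234685e-01  1.47969622e+00 -7.56559218e-04
  1.19275224e+00  2.48782696e+00] [-3.14050492e+00 -1.71983613e-03 -8.40932431e-01] [588.31578557  81.20671909 126.8786053 ] [-0.62569401  0.08353553  0.04318558] [-0.27288262 -3.62804231 10.55629276]
107 (array([624.3, 165.8]), array([280.7, 301.4]), 3.01, 3930, np.float64(110.3)) 476.7700707079467
15 (array([538.1,  73.7]), array([248.7, 406.3]), 46.4, 1098, np.float64(54.1)) 415.92858524728973
```

View pics/c4.png

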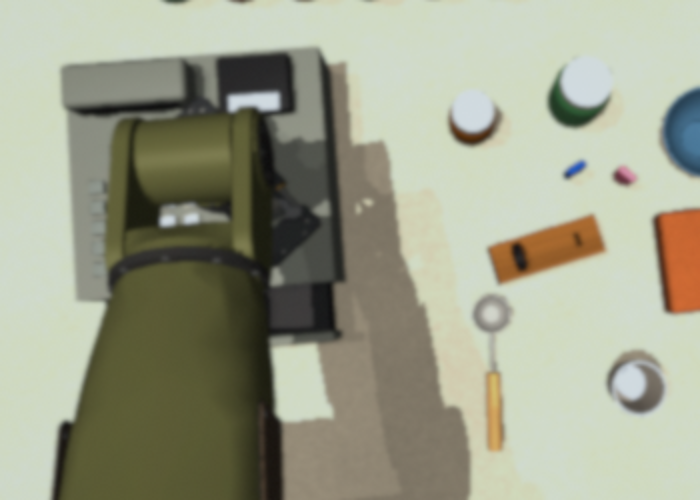

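The drawer is open: its tray shows in front of the till at crop (305,310). I'll release the key and lift clear.

Emit:
jog_arm(plan=[0,-0.0003,0.0008,0,0,0,0,-0.0005,0.001,0,0,0,0,-0.0005,0.001,0,0,0])

```text
clock: 15.35
eef_pos: [588.1, 81.1, 127.1]
eef_rot: [-3.141, -0.001, -0.841]
wrist_force: [3.0, -0.4, 5.4]
finger_gap: 10.2
finger_force: 25.0
```

Emit:
jog_arm(plan=[0,0,0,0,0,0,0,0,0,0,0,0,0,0,0,0,0,0,0,0,0,0,0,0,0,0,0,0,0,0,0,0,0,0,0,0,0,0,0,0,0,0,0.01,0,0,0,0,0,0.03,0,0,0,0,0,0.06,0,0,0,0,0,0.1,0,0,0,0,0,0.13,0,0,0,0,0,0.13,0,0,0,0,0,0.13,0,0,0], claw=0.04)

```text
validation failed for argument at $.pl...
```

```bash
python3 - <<'E'
from h import *
snap('wrist','w5');snap('scene','s5')
a=cv2.imread('pics/w5.png'); b=cv2.imread('pics/s5.png')
cv2.imwrite('pics/c5.png',np.vstack([a[100:400],cv2.resize(b[100:250,320:560],(640,300))]))
E
```

```text
(no output)
```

View pics/c5.png

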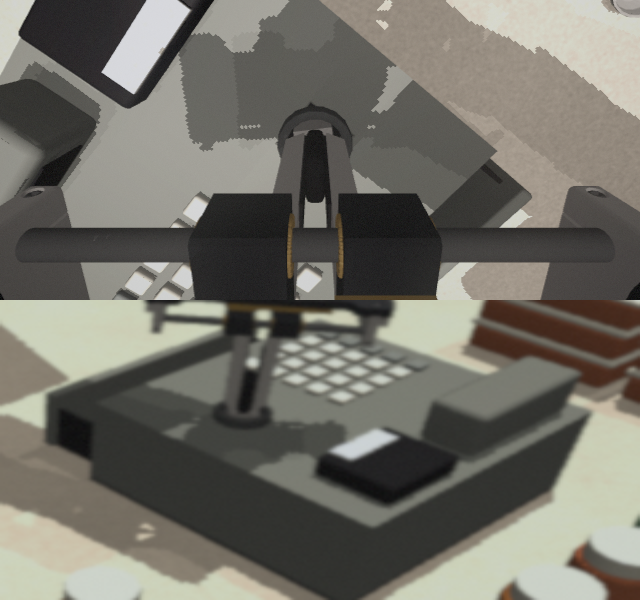

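The release call was refused because I miscounted the rows. The picture shows the key still gripped in the lock at (315,165) and the drawer out at (490,205). I'll open in one call, then lift.

Emit:
jog_arm(plan=[0,0,0,0,0,0,0,0,0,0,0,0,0,0,0,0,0,0,0,0,0,0,0,0,0,0,0,0,0,0,0,0,0,0,0,0], claw=0.04)

```text
clock: 16.05
eef_pos: [587.7, 81.1, 126.8]
eef_rot: [3.141, 0.0, -0.841]
wrist_force: [0.7, -0.2, -0.2]
finger_gap: 39.6
finger_force: 0.0
```

Emit:
jog_arm(plan=[0,0,0.01,0,0,0,0,0,0.03,0,0,0,0,0,0.06,0,0,0,0,0,0.1,0,0,0,0,0,0.13,0,0,0,0,0,0.13,0,0,0,0,0,0.13,0,0,0])

```text
clock: 16.75
eef_pos: [587.7, 81.1, 257.4]
eef_rot: [-3.141, -0.001, -0.841]
wrist_force: [-1.1, -0.1, -1.0]
finger_gap: 39.8
finger_force: 0.0
```

```bash
python3 - <<'E'
from h import *
snap('wrist','w6');snap('scene','s6')
a=cv2.imread('pics/w6.png'); b=cv2.imread('pics/s6.png')
cv2.imwrite('pics/c6.png',np.vstack([a[100:400],cv2.resize(b[100:250,320:560],(640,300))]))
print(manip.read_state())
E
```

```text
{'clock': 16.85, 'joints': array([7.54024038e-02, 3.66819520e-01, 1.31621145e+00, 2.44425155e-05,
       1.46037849e+00, 2.48693198e+00]), 'qd': array([-0.0010374 ,  0.00874738,  0.00182916, -0.00148402,  0.0008252 ,
       -0.00038337]), 'effort': array([ 2.33388820e-02, -5.98607290e+01, -3.76281381e+01, -4.96577681e-02,
       -3.53807816e-02, -6.16319608e-05]), 'eef_pos': array([587.31162153,  81.07971213, 255.7822856 ]), 'eef_rot': array([ 3.14016625e+00,  1.12550747e-03, -8.40736768e-01]), 'wrist_force': array([-0.36732837, -0.55829215,  0.32511373]), 'moment': array([ 0.09475705, -0.00058837,  0.03658732]), 'finger_force': 0.0, 'finger_gap': 40.16378519388006}
```

View pics/c6.png

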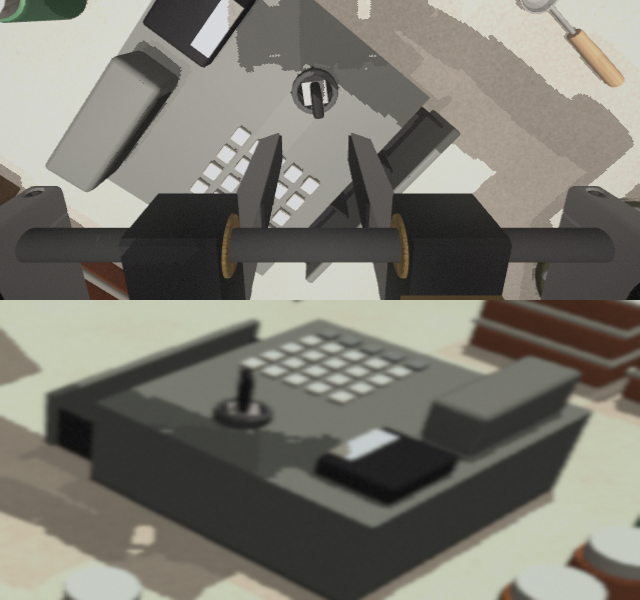

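The key stands seated and turned in the lock at (317,100), the drawer is out at (400,165), and the gripper is clear. I'll hand in.

```bash
python3 -c "
from cell import manip
print(manip.sign_off())"
```

```text
the job is handed in; nothing more can be done
None
```

The job is handed in: the till key is fully home in the lock and turned about 64° clockwise, the drawer sprang open by itself, the key was released and left in the lock, and the other key and goods were not touched; robot time was about 17 s of the 72 s allowed.

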